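# Clamp a glued plaque with the inner knob of a concentric pair

## Task

Push the freshly glued wooden plaque along the bed of the glue press until it is fully home against the stop, then turn the inner (upper, narrow) knob clockwise until the sprung pad has met the plaque and holds it down with about 10 N, and let go. Leave the outer ring below the knob as it is set, do not crush the plaque (25 N cracks it), and do not disturb the other things on the table.

Things in the scene. Friction and masses are not known exactly. Their poses are not given: they have to be found in the camera images.
- press: grey glue press fixed to the table. Origin on the table under its vertical spindle axis; -x is the open end, roughly towards the robot. In mm: bed 110 wide, 20 high, x -145 to +100. Head over it: x -35 to +102, 72 wide, 120 to 160 above the table, on a column behind the stop. On the head's top, about the spindle axis, sit the outer ring and above it the inner knob
- home (a point): where the plaque's centre is when fully home (press frame, mm: -30, 0, 29); axes as the press. The stop's face is at x = +40; aluminium side rails (inner faces at y = +-32.5, 12 high above the bed, x -55 to +40) guide the plaque
- plaque_mid (a point): centre of the loose pine plaque, 140 mm (x, along the bed) x 60 (y) x 18 thick, about 80 g, lying on the bed under the head, 20 to 40 mm short of the stop. Its -x end sticks out towards the robot: push there, 20 to 38 mm above the table. Once home, that end is 100 mm from the spindle axis
- knob (a joint): angle of the inner knob, a fluted aluminium cylinder 36 mm across, 36 high, on the spindle axis. Grows clockwise seen from above; turning so lowers the spindle 10 mm per rad and nothing else; the knob keeps its height. Needs 0.3 to 2 rad: take a new grasp if need be. Dry friction about 0.27 N m, plus 0.01 N m per N of pad force; stays where left
- knob_top (a point): centre of the inner knob's top face, 214 mm above the table; the knob reaches 36 mm down from here, to 1 mm above the outer ring
- ring (a joint): angle of the outer ring, a fluted aluminium disc 68 mm across, 16 high, under the knob; its top face is 37 mm below the knob's top. Turns very lightly (0.03 N m). It only sets the height of a depth-stop sleeve round the spindle, which never reaches the plaque. Grows clockwise. Not to be turned: 4 degrees is too much
- ring_mark (a point): mark on top of the outer ring's rim, 33 mm from the axis; turns with the ring
- spindle: steel spindle under the head, with its screw-in foot and rubber pad (32 mm across). Origin on the axis; sinks as the knob turns clockwise. The pad's face lies 24 to 36 mm below this origin: the foot's setting differs each time and is not measured. The pad is sprung: 4 N as soon as it lifts off its seat, then 4 N more per mm
- paint_jar: bystander, loose: closed red paint jar, 60 across, 70 high (mm); origin under its middle; leave it alone
- varnish_jar: bystander, loose: closed amber varnish jar with a steel cap, 52 across, 80 high (mm); origin under its middle; leave it alone
- brush: bystander, loose: paint brush with a dark wooden handle, 190 long, lying flat; origin under its middle (mm); leave it alone
- brush_mug: bystander, loose: white mug, 80 across, 95 high (mm); origin under its middle; leave it alone
- spare_plaques: bystander, loose: stack of two spare plaques, 140 x 60 x 36 high (mm); origin under its middle; leave it alone
- brayer: bystander, loose: rubber ink roller standing on its roller end, handle up, 36 across, 162 high (mm); origin under its middle; leave it alone
- tray: bystander, loose: open aluminium tray, 160 x 220 x 35 high (mm); origin under its middle; leave it alone
- plaque: the same plaque; origin at the centre of its underside, on the bed
Things that resemble listed ones, but are neither listed nor needed, are in the scene too. What is shaped like the plaque but purple or red is not meant.

How it is judged:
On the way, in this order (a step that is already met when the one before it is completed fails the run):
1. the plaque is pushed fully home against the stop (horizontal distance between plaque_mid and home below 0.004 m), for 0.2 s.
2. the pad, lowered by the inner knob, presses on the plaque (contact force between spindle and plaque above 5 N), for 0.2 s.
At the end, for the whole second after the job is handed in: the plaque rests fully home (its centre within 4 mm of the home point), the pad holds it with 5 to 16 N, and the outer ring's mark is within 2.5 mm (about 4 degrees) of where it was (contact force between spindle and plaque between 5 and 16 N and horizontal distance between plaque_mid and home below 0.004 m and distance of ring_mark from where it was at the start of the episode below 0.0025 m and linear speed of plaque below 0.01 m/s); the robot touches nothing.
It fails at once if the outer ring is turned (its mark shifts more than 2.5 mm, about 4 degrees) (distance of ring_mark from where it was at the start of the episode above 0.0025 m).
It fails at once if the plaque is cracked by the pad (over 25 N) (contact force between spindle and plaque above 25 N).
It fails at once if another thing on the table is shifted by more than 30 mm (distance of any of paint_jar, varnish_jar, brush, brush_mug, spare_plaques, brayer, tray from where it was at the start of the episode above 0.03 m).
It also fails if it takes over 64 s, if anything falls off the work surface, if the arm or the gripper's body presses on something with over 40 N, if the wrist force passes 120 N, or if a joint passes its speed limit or range.

## Robot

A 7-joint arm with a two-finger parallel gripper is mounted at the origin on the work surface. World frame = base frame: x ahead of the robot, y to its left, z up, the work surface at z = 0. Lengths are in m, angles in rad, forces in N, time in s.
With the tool pointing down it reaches from about 0.4 to 0.9 m from the base axis. Payload 5.5 kg.
Tool frame: the origin (TCP) lies at the very end of the fingers, on their centre line; the grasp point (between the pads) lies 19 mm behind it (robot.pinch_z is the distance from the TCP to the grasp point, in m); x points along the fingers, z is the direction in which the jaws open and shut, and the axes are right-handed (so a half turn about x gives the same grasp; the last joint's range is limited). The gripper opens to 92 mm and grips with 3 to 60 N. Pads are 19 mm wide; open, the fingers measure 130 mm over their backs; the gripper's body (75 mm by 190 mm) begins 47 mm behind the grasp point.
Start: joints at [1.483, 0.501, -0.427, 1.55, 0.221, 1.138, -0.21], TCP at [0.223, -0.61, 0.204] pointing down, gripper open.
Joint ranges: [-2.88, 2.88], [-0.31, 2.03], [-1.54, 1.56], [0.2, 2.42], [-1.41, 4.55], [0.19, 2.02], [-2.57, 2.57]. Speed limits (rad/s): [2.57, 2.57, 3.14, 3.14, 3.14, 3.14, 3.14].

## Interface

Orientations are given as a rotation vector (axis times angle).
In Python, from workcell import robot, vision, models gives the robot as it stands.
- The arm moves only by the tool play_rows, never from a script. Its argument "plan" is a list of rows, each a list of 5 numbers: the finger opening in cm, from 0 to 9.18, then the shift along the world's x, y, z in cm, then the turn about the world's z in rad. In form: [[jaw, x, y, z, spin], ...]. A call has 1 to 12 rows; each row shifts and turns the pose as measured when the row begins; what a row does not reach is not made up. A row lasts 1/12 s, in which the tool goes at most 41.7 mm and 7.16 degrees, less where a joint would pass 70% of its speed; a pose out of reach is approached as far as the arm can. A call is refused whole if a number of a shift passes 4.17 or a number of a turn 0.125, either way. A call with a gripper value outside its range is refused whole. The fingers move at their own pace and stop on an object; "newtons" is the grip in N (left out, the last holds). Time passes only in rows, so rows that do not move let the fingers close. It gives the time, the measured TCP pose, the force and the opening at its end, in the units of the state.
- robot.get_state(): the state, without advancing time (a new reading comes with each control period).
- vision.read_camera(name): name is "side" or "top"; returns the picture (420x560x3 uint8, red, green, blue); there is no depth.
- vision.get_calibration(name): a dict with "intrinsics" (3x3 intrinsics, pixels), "k1" (the pictures are not rectified: a ray, as slopes to the right and down, at radius r is drawn at 1 + k1 r^2 times it, then the intrinsics apply), "camera_from_world" (4x4, takes a point from world to camera coordinates). Camera axes: x right, y down, z forward; pixel columns grow to the right and rows downward; lengths in m; the calibration is good to about 2 mm. A picture is of the moment at which its call begins. get_calibration takes no time and is no camera call.
- robot.job_done(): hands the job in, once; it reports no verdict.
Trained networks look in the newest picture that a camera, given by its name, has taken for a name from the list of things; names that differ only in an ending like _2 or _b are one class to them, and where a whole thing is asked for, a point or a joint stands for the part that bears it (a point fixed in the world has none). Each returns a list of dicts, best first, with "score" (0 to 1); they miss things now and then, are a little off and sometimes report something else, mostly with a low value. They report only what shows in the picture. A call takes as long as a camera call. They do not tell look-alikes from the thing itself.
- models.silhouettes(camera, query): "pixels" (420x560 bool, what is visible of it) and "xy" ([column, row] in pixels, amid what is visible of it).
- models.landmark_of(camera, query): "xy" ([column, row] in pixels: a listed point, or the origin of a listed thing).
The state is a dict: "t": time; "joint_pos": joint angles; "qd": joint speeds; "tau": joint torques, N m; "tool_pos": TCP position; "ee_rot": TCP orientation; "ft_force": force on the tool from outside, world axes, zero at the start; "ft_torque": the same for the moment, N m; "grip_width": opening from 0.0 (shut) to 1.0 (fully open).
Only numpy, scipy, OpenCV 4.12 (cv2) and the standard library are available. Lean on these libraries where they do the work, as an engineer would, in place of code of your own. Each camera call takes 0.05 s, during which the arm holds its last target. There are 200 camera calls.

## Working session

There is one attempt and no reset: what is moved stays moved. The work goes in short steps, Python scripts to look and compute and a tool call to move; the robot and the scene stay as the last step left them, time stands still between calls to the robot, and variables do not carry over. Pictures are saved under pics/ and viewed, about 8 in all and at most 12, crops included, and the job is handed in when it is done.

Besides the shell and the picture viewer there is one more tool, called after "Emit:" in YAML: its name, and indented under it one key for each argument. play_rows: Moves the arm, as the interface text tells. Its arguments: {"type":"object","properties":{"plan":{"type":"array"},"newtons":{"type":"number"}},"required":["plan"]}

```bash
mkdir -p pics
cat > h.py <<'E'
import numpy as np, cv2
from workcell import robot, vision, models
from scipy.spatial.transform import Rotation as R
def save(cam,name,crop=None,s=1):
    im=vision.read_camera(cam)[:,:,::-1]
    if crop: c0,r0,c1,r1=crop; im=im[r0:r1,c0:c1]
    if s!=1: im=cv2.resize(im,None,fx=s,fy=s,interpolation=cv2.INTER_CUBIC)
    cv2.imwrite('pics/'+name,im)
def ray(cam,xy):
    c=vision.get_calibration(cam);K=np.array(c['intrinsics']);T=np.array(c['camera_from_world'])
    d=np.linalg.inv(K)@[xy[0],xy[1],1]; d=d[:2]; u=d.copy()
    for _ in range(30): u=d/(1+c['k1']*(u@u))
    Rm=T[:3,:3]; return -Rm.T@T[:3,3], Rm.T@np.array([u[0],u[1],1])
def atz(cam,xy,z):
    o,v=ray(cam,xy); return o+v*(z-o[2])/v[2]
def proj(cam,p):
    c=vision.get_calibration(cam);K=np.array(c['intrinsics']);T=np.array(c['camera_from_world'])
    q=T[:3,:3]@np.array(p)+T[:3,3]; u=q[:2]/q[2]; u=u*(1+c['k1']*(u@u)); return (K@[u[0],u[1],1])[:2]
def tri(xa,xb):
    (o1,v1),(o2,v2)=ray('top',xa),ray('side',xb)
    s=np.linalg.lstsq(np.c_[v1,-v2],o2-o1,rcond=None)[0]
    a,b=o1+v1*s[0],o2+v2*s[1]; return (a+b)/2,np.linalg.norm(a-b)
E
cat > a.py <<'E'
from h import *
save('top','t0.png',s=1.4); save('side','s0.png',s=1.4)
for c in ('top','side'):
    o,v=ray(c,(280,210)); print(c,o.round(3),v.round(2))
    for q in ('knob_top','ring_mark','plaque_mid','press','plaque','spindle','home'):
        try: print(c,q,[(np.round(d['xy'],1).tolist(),round(d['score'],2)) for d in models.landmark_of(c,q)[:4]])
        except Exception as e: print(c,q,e)
s=robot.get_state(); print(s['tool_pos'],s['ee_rot'],s['ft_force'],s['t'],robot.pinch_z)
E
python3 a.py
```

```text
top [0.371 0.005 1.686] [ 0.14 -0.02 -0.99]
top knob_top [([272.1, 198.8], 0.5)]
top ring_mark [([271.2, 209.2], 0.69)]
top plaque_mid [([267.9, 221.1], 0.87), ([227.6, 275.1], 0.58), ([333.7, 167.1], 0.55), ([223.0, 152.0], 0.55)]
top press [([267.8, 205.8], 0.76), ([405.9, 203.1], 0.51)]
top plaque [([337.2, 163.9], 0.9), ([231.7, 272.3], 0.89), ([222.5, 156.1], 0.81), ([270.7, 219.7], 0.68)]
top spindle [([314.3, 247.9], 0.25)]
top home [([269.3, 215.9], 0.6)]
side [ 0.477 -0.947  1.26 ] [ 0.1   0.63 -0.77]
side knob_top [([285.0, 189.1], 0.47)]
side ring_mark [([281.3, 217.8], 0.64), ([274.6, 198.1], 0.52)]
side plaque_mid [([334.4, 289.1], 0.89), ([210.0, 203.1], 0.87), ([329.9, 188.4], 0.56), ([260.9, 225.4], 0.55)]
side press [([279.5, 231.5], 0.67)]
side plaque [([266.7, 229.7], 0.83), ([209.7, 206.4], 0.82), ([338.7, 287.3], 0.61), ([328.7, 193.0], 0.57)]
side spindle [([281.8, 216.2], 0.39)]
side home [([274.0, 227.8], 0.63)]
[ 0.22342027 -0.61041937  0.20379086] [ 0.94695138  1.35487909 -0.94700108] [-0.06536795 -0.35503173  0.39934574] 0.8 0.0188
```

View pics/t0.png

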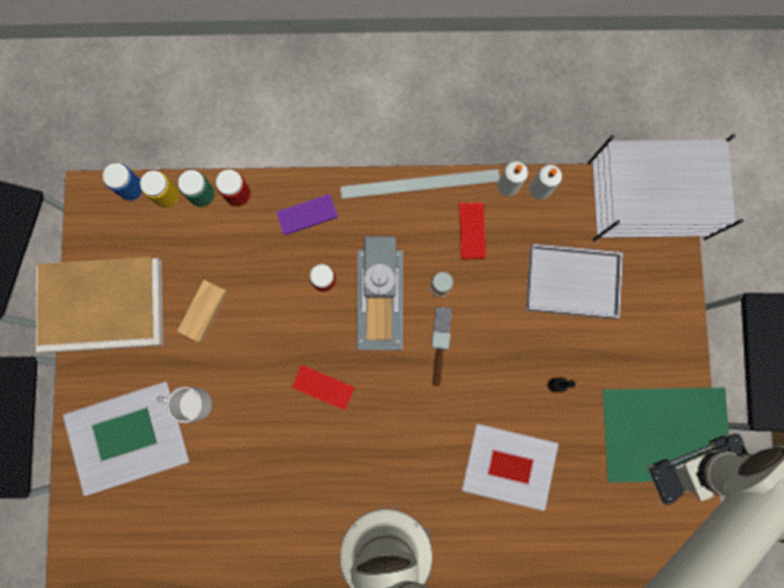

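View pics/s0.png

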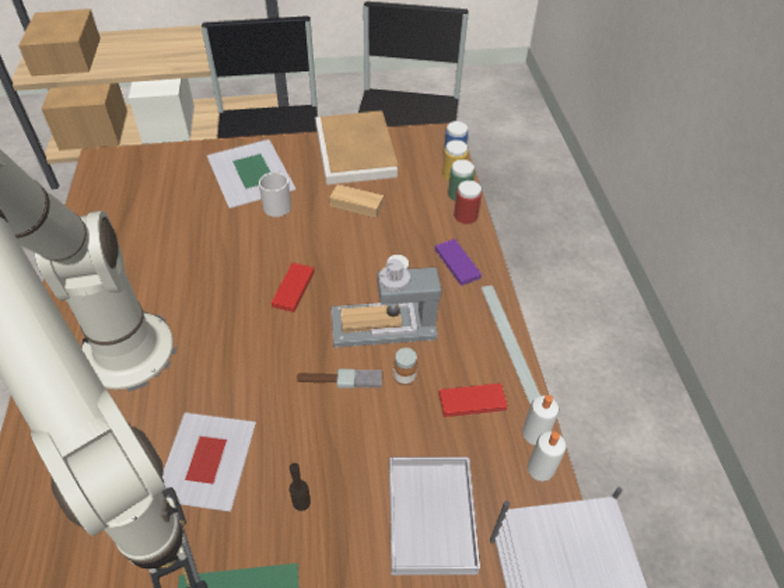

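```bash
cat > b.py <<'E'
from h import *
p,e=tri((272.1,198.8),(285,189.1)); print('knob tri',p.round(4),e)
print('knob z.214 top',atz('top',(272.1,198.8),.214),'side',atz('side',(285,189.1),.214))
print('press',atz('top',(267.8,205.8),0),atz('side',(279.5,231.5),0))
print('plaque mid top',atz('top',(267.9,221.1),.029),'side',atz('side',(260.9,225.4),.029))
print('home',atz('top',(269.3,215.9),.029),atz('side',(274.0,227.8),.029))
print('mark',atz('top',(271.2,209.2),.177),atz('side',(281.3,217.8),.177),atz('side',(274.6,198.1),.177))
for q in('knob','ring','press'):
  for c in('top','side'):
    vision.read_camera(c)
    for d in models.silhouettes(c,q)[:2]:
      ys,xs=np.nonzero(d['pixels']); print(c,q,round(d['score'],2),np.round(d['xy'],1),xs.min(),xs.max(),ys.min(),ys.max(),len(xs))
E
python3 b.py; python3 -c "
from h import *
save('side','s1.png',(200,150,400,300),4)"
```

```text
knob tri [0.6306 0.0015 0.2094] 0.017769809501527702
knob z.214 top [0.62081104 0.00140707 0.214     ] side [ 0.63888111 -0.00108647  0.214     ]
press [0.63290035 0.01610514 0.        ] [0.62716272 0.00279121 0.        ]
plaque mid top [0.57611581 0.01626146 0.029     ] side [0.56557341 0.01303589 0.029     ]
home [0.59376158 0.01129402 0.029     ] [ 0.6076072  -0.00179396  0.029     ]
mark [0.59460712 0.00456681 0.177     ] [ 0.61798961 -0.08062699  0.177     ] [ 0.60773855 -0.00122806  0.177     ]
top knob 0.49 [266.5 199.2] 266 277 192 204 132
side knob 0.57 [282.4 191.9] 276 288 185 200 170
top ring 0.68 [270.6 205.4] 261 282 189 210 234
side ring 0.5 [282.4 199.7] 272 291 192 206 182
top press 0.75 [270.7 204.5] 255 288 169 249 2055
top press 0.17 [232.6 200.8] 221 239 190 208 281
side press 0.75 [287.7 218.5] 236 314 185 247 2610
side press 0.21 [283.3 201.9] 271 292 193 207 190
```

View pics/s1.png

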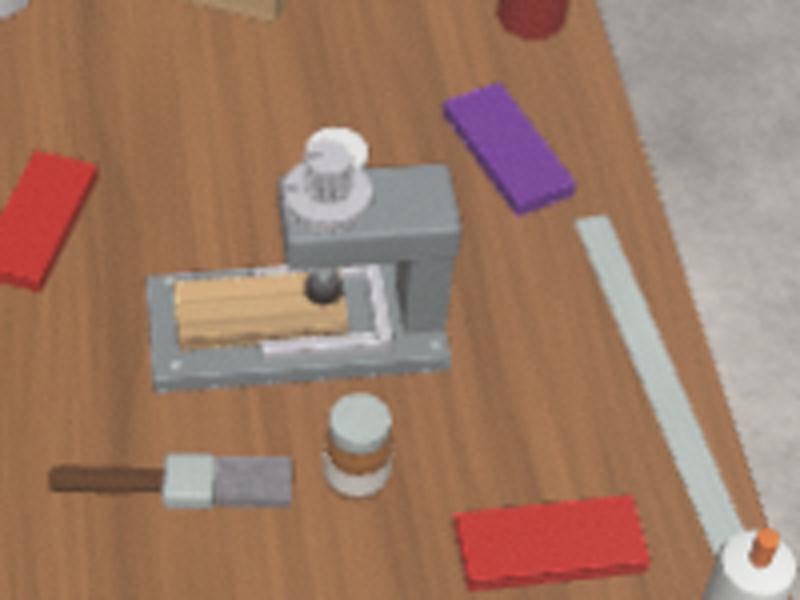

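The scene, in original pixels:
- **Press:** in the top view the bed spans columns 255–288 and rows 177–249. The knob is near (271,198), with the yaw close to 0.
- **Target plaque:** the pine block on the bed, top (270,228), side (264,227).
- **Look-alikes:** purple at top (219,153), red at (337,165) and (231,276), and the pine spare stack at (144,222). I choose the one on the press bed, and the crop confirms it.
- **Nearby bystanders:** varnish jar at top (316,202), paint jar at (230,198), and the brush at (314,247).

Next I fit the press pose from its outline.

```bash
cat > c.py <<'E'
from h import *
from scipy.optimize import minimize
S=4
def box(x0,x1,w,z0,z1): return [(x,y,z) for x in(x0,x1) for y in(-w,w) for z in(z0,z1)]
def cyl(r,z0,z1): return [(r*np.cos(t),r*np.sin(t),z) for t in np.linspace(0,6.28,24) for z in(z0,z1)]
parts=[np.array(p)/1e3 for p in (box(-145,100,55,0,20),box(-35,102,36,120,160),cyl(34,161,177),cyl(18,178,214))]
def w(P,p):
    c,s=np.cos(p[2]),np.sin(p[2]); return np.c_[p[0]+c*P[:,0]-s*P[:,1],p[1]+s*P[:,0]+c*P[:,1],P[:,2]]
def render(cam,p,off=(0,0)):
    m=np.zeros((420*S,560*S),np.uint8)
    for P in parts:
        h=np.array([proj(cam,q)+off for q in w(P,p)]); h=cv2.convexHull(((h+.5)*S-.5).astype(np.float32))
        cv2.fillConvexPoly(m,np.round(h*16).astype(np.int32),255,shift=4)
    return cv2.resize(m,(560,420),interpolation=cv2.INTER_AREA)/255.
if __name__=='__main__':
    M={}
    for c in('top','side'):
        vision.read_camera(c); m=np.zeros((420,560),bool)
        for q in('press','ring','knob','plaque_mid'):
            for d in models.silhouettes(c,q):
                x,y=d['xy']
                if (255<x<290 and 165<y<255 if c=='top' else 235<x<315 and 180<y<250): m|=d['pixels']
        m=cv2.morphologyEx(m.astype(np.uint8),cv2.MORPH_CLOSE,np.ones((7,7),np.uint8))
        n,l,st,_=cv2.connectedComponentsWithStats(m); m=l==1+np.argmax(st[1:,4])
        M[c]=m.astype(float)
    def cost(p,cams=('top','side')): return sum((np.abs(render(c,p)-M[c])).sum() for c in cams)
    for cams in (('top','side'),('top',),('side',)):
        x0=np.array([.626,.006,0.]);r=minimize(cost,x0,args=(cams,),method='Nelder-Mead',options=dict(initial_simplex=x0+np.array([[0,0,0],[.01,0,0],[0,.01,0],[0,0,.06]]),xatol=1e-4,fatol=.1))
        print(cams,r.x.round(4),r.fun); 
        if len(cams)==2: p=r.x
    out=[]
    for c,(a,b,cc,d) in (('top',(230,155,310,265)),('side',(225,170,325,260))):
        im=vision.read_camera(c)[:,:,::-1]; k=6
        im=cv2.resize(im[b:d,a:cc],None,fx=k,fy=k,interpolation=cv2.INTER_CUBIC)
        for P in parts+[np.array(box(-100,40,30,20,38))/1e3]:
            h=np.array([(proj(c,q)-[a,b]+.5)*k for q in w(P,p)]);cv2.polylines(im,[cv2.convexHull(h.astype(np.float32)).astype(np.int32)],True,(0,255,255),1)
        out.append(cv2.resize(im,(int(im.shape[1]*560/im.shape[0]),560)))
    o=np.hstack(out); cv2.imwrite('pics/fit.png',cv2.resize(o,None,fx=min(1,800/o.shape[1]),fy=min(1,800/o.shape[1])))
E
python3 c.py
```

```text
Traceback (most recent call last):
  File "c.py", line 28, in <module>
    x0=np.array([.626,.006,0.]);r=minimize(cost,x0,args=(cams,),method='Nelder-Mead',options=dict(initial_simplex=x0+np.array([[0,0,0],[.01,0,0],[0,.01,0],[0,0,.06]]),xatol=1e-4,fatol=.1))
                                  ~~~~~~~~^^^^^^^^^^^^^^^^^^^^^^^^^^^^^^^^^^^^^^^^^^^^^^^^^^^^^^^^^^^^^^^^^^^^^^^^^^^^^^^^^^^^^^^^^^^^^^^^^^^^^^^^^^^^^^^^^^^^^^^^^^^^^^^^^^^^^^^^^^^^^^^^^^
  File "c.py", line 26, in cost
    def cost(p,cams=('top','side')): return sum((np.abs(render(c,p)-M[c])).sum() for c in cams)
                                            ~~~^^^^^^^^^^^^^^^^^^^^^^^^^^^^^^^^^^^^^^^^^^^^^^^^
  File "c.py", line 26, in <genexpr>
    def cost(p,cams=('top','side')): return sum((np.abs(render(c,p)-M[c])).sum() for c in cams)
                                                        ~~~~~~^^^^^
  File "c.py", line 12, in render
    h=np.array([proj(cam,q)+off for q in w(P,p)]); h=cv2.convexHull(((h+.5)*S-.5).astype(np.float32))
                ~~~~^^^^^^^
  File "h.py", line 17, in proj
    c=vision.get_calibration(cam);K=np.array(c['intrinsics']);T=np.array(c['camera_from_world'])
ValueError: time passes only in moves, steps and waits
```

```bash
sed -i '1a import functools' h.py
python3 - <<'E'
s=open('h.py').read()
s=s.replace("def save","@functools.lru_cache\ndef cal(n): return vision.get_calibration(n)\ndef save",1)
i=s.index("def ray"); s=s[:i]+s[i:].replace("vision.get_calibration","cal")
open('h.py','w').write(s)
c=open('c.py').read().replace("cyl(34,161","box(60,102,25,0,130),cyl(34,161",1)
open('c.py','w').write(c)
E
python3 c.py
```

```text
('top', 'side') [ 0.6276  0.0047 -0.0102] 289.36470588235295
('top',) [ 0.6264  0.0047 -0.0147] 119.61176470588236
('side',) [ 0.6297  0.0037 -0.0223] 155.67058823529413
```

View pics/fit.png

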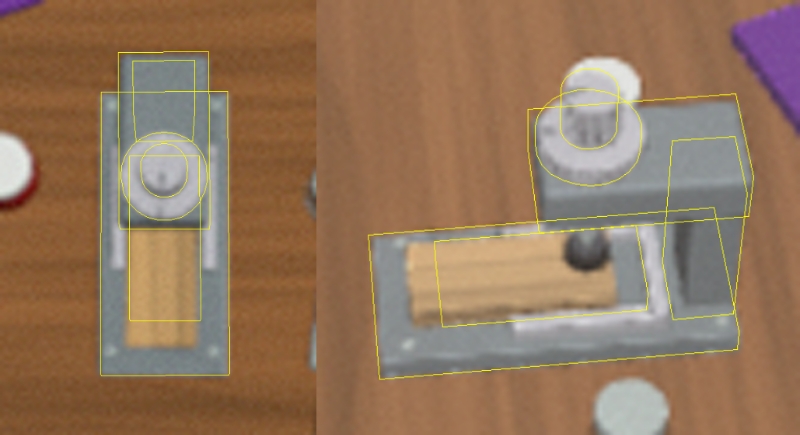

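The top-view fit is tight and the side view is about 1 px off. I take the press at (0.628, 0.0043) with yaw −0.015, and the plaque about 24 mm short of home. I work out the push pose next.

Run:
```python
from h import *
s=robot.get_state(); print(s['t'],s['tool_pos'],R.from_rotvec(s['ee_rot']).as_matrix().round(3),s['joint_pos'],s['ft_torque'],s['grip_width'])
for q,z in(('varnish_jar',.08),('paint_jar',.07),('brayer',.1),('brush',.01)):
  m=models.silhouettes('top',q)
  vision.read_camera('top')
  for d in m[:2]: print(q,round(d['score'],2),atz('top',d['xy'],z).round(3))
```

```text
2.55 [ 0.22340751 -0.61041934  0.20373448] [[ 0.     0.939  0.344]
 [-0.     0.344 -0.939]
 [-1.     0.     0.   ]] [ 1.48319931  0.50089398 -0.42698808  1.55039258  0.22079867  1.13826773
 -0.21028182] [0.0097812  0.01727205 0.02140597] 0.9968343420238087
varnish_jar 0.47 [ 0.624 -0.144  0.08 ]
paint_jar 0.84 [0.639 0.131 0.07 ]
brayer 0.74 [ 0.386 -0.4    0.1  ]
brush 0.74 [ 0.5   -0.134  0.01 ]
```

Emit:
play_rows:
  plan:
    - [9,0,0,3,0]
    - [7,0,0.5,3,0]
    - [4,1.5,3.7,0,-0.04]
    - [3,1.5,3.7,0,-0.04]
    - [3,1.5,3.7,0,-0.04]
    - [3,1.5,3.7,0,-0.04]
    - [3,1.5,3.7,0,-0.04]
    - [3,1.5,3.7,0,-0.04]
    - [3,1.5,3.7,0,-0.04]
    - [3,1.5,3.7,0,-0.04]
    - [3,1.5,3.7,0,-0.04]
    - [3,1.5,3.7,0,0]

```text
t: 3.95
tool_pos: [0.3692, -0.2288, 0.2653]
ee_rot: [1.239, 1.18, -1.246]
ft_force: [1.5, -0.7, 0.9]
grip_width: 0.33
```

Emit:
play_rows:
  plan:
    - [3,1.5,3.7,0,0]
    - [3,1.5,3.7,0,0]
    - [3,1.5,3.7,0,0]
    - [3,1.5,3.7,0,0]
    - [3,1.0,3.0,0,0]
    - [3,0,0,0,0]

```text
t: 4.45
tool_pos: [0.4432, -0.0333, 0.2688]
ee_rot: [1.232, 1.176, -1.235]
ft_force: [-1.0, 0.2, 0.4]
grip_width: 0.324
```

Emit:
play_rows:
  plan:
    - [3,1.7,2.0,-2.5,-0.03]
    - [3,1.5,1.9,-3,-0.03]
    - [3,0,0,-3.8,0]
    - [3,0,0,-3.8,0]
    - [3,0,0,-3.8,0]
    - [3,0,0,-3,0]
    - [3,0,0,-2,0]
    - [3,0,0,0,0]
    - [3,0,0,0,0]

```text
t: 5.2
tool_pos: [0.4805, 0.0082, 0.0453]
ee_rot: [1.276, 1.135, -1.269]
ft_force: [1.2, 0.5, 0.2]
grip_width: 0.325
```

```bash
cat > st.py <<'E'
from h import *
s=robot.get_state(); j=R.from_rotvec(s['ee_rot']).as_matrix()
print('t',round(s['t'],2),'pos',s['tool_pos'].round(4),'jaw ang',round(np.arctan2(j[1,2],j[0,2])+np.pi/2,4),'tilt',j[:2,0].round(3),'F',s['ft_force'].round(2),'T',s['ft_torque'].round(3),'q7',s['joint_pos'][6].round(3),'tau7',s['tau'][6].round(3),'w',round(s['grip_width']*.0918*100,2))
E
python3 st.py
```

```text
t 5.2 pos [0.4805 0.0082 0.0453] jaw ang -0.0942 tilt [ 0.021 -0.017] F [1.23 0.45 0.19] T [ 0.114 -0.015 -0.034] q7 -2.237 tau7 -0.117 w 2.99
```

Emit:
play_rows:
  plan:
    - [3,0,-0.2,-0.9,0.04]
    - [3,0,0,-0.6,0.04]
    - [3,0,0,0,0]

```text
t: 5.45
tool_pos: [0.4836, 0.0048, 0.0327]
ee_rot: [1.215, 1.172, -1.202]
ft_force: [-0.1, -0.5, -0.1]
grip_width: 0.325
```

```bash
python3 st.py; python3 -c "
from h import *
save('side','s2.png',(200,150,350,262),5)"
```

```text
t 5.45 pos [0.4836 0.0048 0.0327] jaw ang -0.0077 tilt [ 0.028 -0.017] F [-0.07 -0.5  -0.13] T [ 0.079  0.063 -0.003] q7 -2.182 tau7 0.251 w 2.98
```

View pics/s2.png

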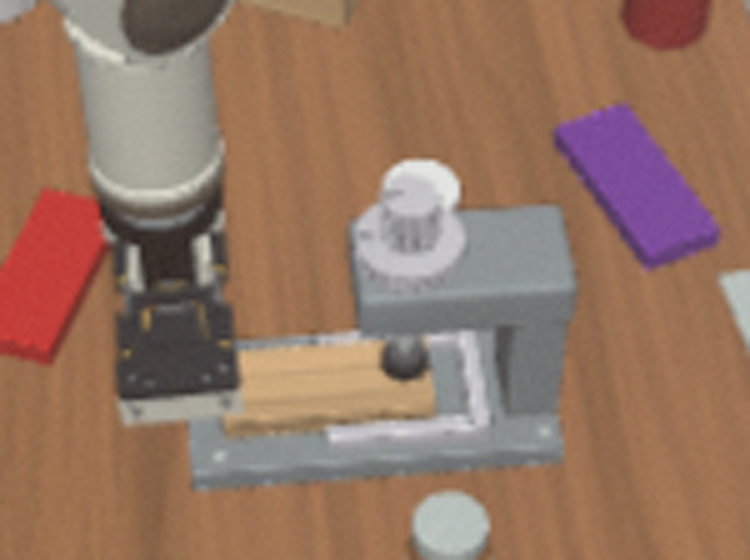

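The picture shows the fingers just short of the plaque's −x end at crop (235,385), lined up with it. The pad is at crop (405,355). Pushing now.

Emit:
play_rows:
  plan:
    - [3,0.4,0,-0.4,0]
    - [3,0.5,0,0,0]
    - [3,0.5,0,0,0]
    - [3,0.5,0,0,0]
    - [3,0.4,0,0,0]
    - [3,0.4,0,0,0]

```text
t: 6.0
tool_pos: [0.5173, 0.0032, 0.033]
ee_rot: [1.222, 1.162, -1.2]
ft_force: [-0.0, -0.4, -0.2]
grip_width: 0.327
```

Emit:
play_rows:
  plan:
    - [3,0.3,0,0,0]
    - [3,0.3,0,0,0]
    - [3,0.2,0,0,0]

```text
t: 6.25
tool_pos: [0.5273, 0.0036, 0.0332]
ee_rot: [1.223, 1.161, -1.199]
ft_force: [-0.1, -0.2, -0.6]
grip_width: 0.33
```

```bash
python3 -c "
from h import *
a=[]
for c,(x,y) in (('top',(240,165)),('side',(235,175))):
    im=vision.read_camera(c)[:,:,::-1][y:y+80,x:x+75]; a.append(cv2.resize(im,None,fx=5,fy=5,interpolation=cv2.INTER_CUBIC))
cv2.imwrite('pics/p3.png',np.hstack(a))"
```

```text
(no output)
```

View pics/p3.png

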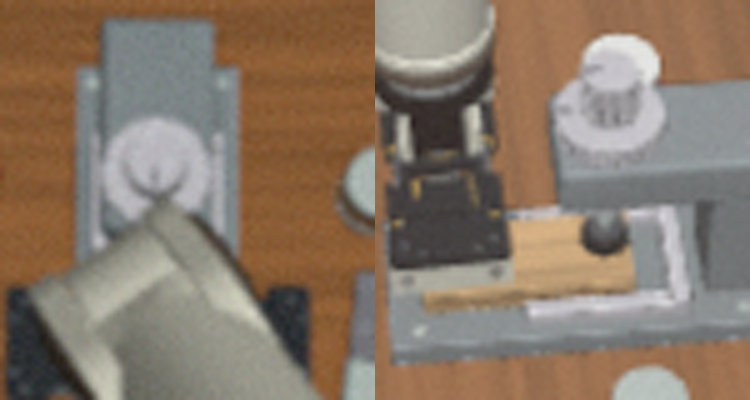

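```bash
python3 st.py
python3 - <<'E'
from h import *
print('plaque near-left bottom',atz('side',(245,237),.02),'right',atz('side',(287,233),.02), 'right top far?')
for z in(.02,.026,.033,.038,.1): 
  for y in(-.03,-.09): print(z,y,[((proj('side',(.5275+dx,.0036+y,z))-[235,175])*5+[375,0]).round() for dx in(-.0375,-.0095,.0095,.0375)])
E
```

```text
t 6.35 pos [0.5271 0.0036 0.0332] jaw ang -0.0134 tilt [ 0.038 -0.019] F [-0.47  0.01  0.37] T [0.038 0.103 0.002] q7 -2.174 tau7 0.011 w 2.96
plaque near-left bottom [ 0.5094158  -0.02218679  0.02      ] right [ 0.64861194 -0.02120479  0.02      ] right top far?
0.02 -0.03 [array([396., 318.]), array([439., 314.]), array([467., 311.]), array([510., 308.])]
0.02 -0.09 [array([403., 393.]), array([447., 389.]), array([476., 386.]), array([520., 382.])]
0.026 -0.03 [array([396., 312.]), array([438., 308.]), array([467., 306.]), array([510., 302.])]
0.026 -0.09 [array([402., 388.]), array([446., 384.]), array([476., 381.]), array([520., 377.])]
0.033 -0.03 [array([395., 306.]), array([438., 302.]), array([467., 299.]), array([510., 296.])]
0.033 -0.09 [array([402., 381.]), array([446., 377.]), array([476., 375.]), array([520., 371.])]
0.038 -0.03 [array([395., 301.]), array([438., 297.]), array([467., 295.]), array([510., 291.])]
0.038 -0.09 [array([402., 377.]), array([446., 373.]), array([476., 370.]), array([520., 366.])]
0.1 -0.03 [array([390., 242.]), array([435., 238.]), array([465., 235.]), array([509., 232.])]
0.1 -0.09 [array([397., 318.]), array([443., 314.]), array([474., 312.]), array([519., 308.])]
```

Emit:
play_rows:
  plan:
    - [3,-1.5,0,0.3,0]
    - [3,-2.0,0,0,0]
    - [3,-2.0,0,0,0]
    - [3,-0.7,0,0,0]
    - [3,0,0,0,0]
    - [3,0,0,-0.6,0]
    - [3,0,0,-0.6,0]
    - [3,0,0,0,0]

```text
t: 7.02
tool_pos: [0.4653, 0.0036, 0.0235]
ee_rot: [1.225, 1.159, -1.198]
ft_force: [0.2, -0.8, -0.2]
grip_width: 0.324
```

```bash
python3 st.py; python3 -c "
from h import *
print(robot.get_state()['joint_pos'].round(3))
save('side','s4.png',(215,165,315,240),7)"
```

```text
t 7.02 pos [0.4653 0.0036 0.0235] jaw ang -0.0141 tilt [ 0.04  -0.018] F [ 0.23 -0.81 -0.21] T [0.029 0.102 0.027] q7 -2.219 tau7 -0.138 w 2.97
[ 0.518  0.514 -0.712  2.159  0.619  0.633 -2.219]
```

View pics/s4.png

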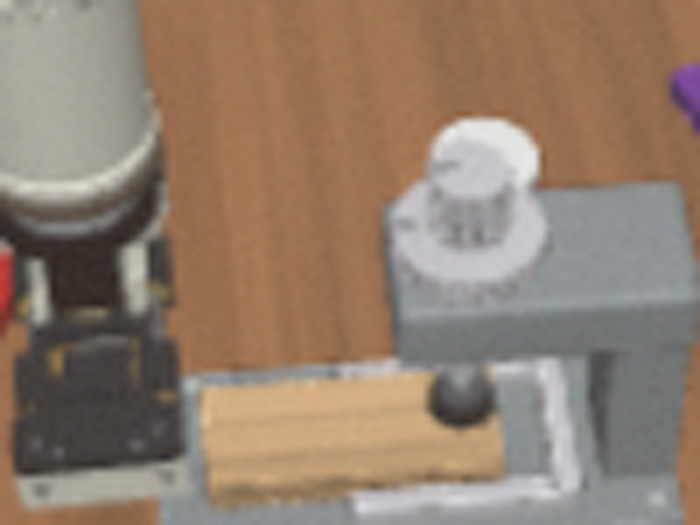

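Run:
```python
from h import *
from scipy.optimize import least_squares
for tag,L,Rr,x in(('now',(218,237),(241.5,235),.4653),('before',(238.4,233.4),(263,230),.5273)):
    f=lambda p:np.r_[proj('side',(p[0]-.0375,.0036-.095,p[1]))-L,proj('side',(p[0]+.0375,.0036-.095,p[1]))-Rr]
    r=least_squares(f,[x,.1]);print(tag,x,r.x,r.fun)
    f=lambda p:np.r_[proj('side',(p[0]-.0375,p[1],.0235+.066 if tag=='now' else .033+.066))-L,proj('side',(p[0]+.0375,p[1],.0235+.066 if tag=='now' else .033+.066))-Rr]
    r=least_squares(f,[x,-.09]);print(tag,x,r.x,r.fun)
```

```text
now 0.4653 [0.46148503 0.12452658] [-0.69726507  0.12741376  0.70611713 -0.08062313]
now 0.4653 [ 0.46098404 -0.06490098] [-0.32817021  0.06382824  0.32906069 -0.07794509]
before 0.5273 [0.52507032 0.13671246] [-0.15854381 -0.59170725  0.16034532  0.60100673]
before 0.5273 [ 0.52665948 -0.06269949] [ 0.24471114 -0.62474532 -0.24536274  0.63961641]
```

The plaque did not move. Its end is still at (245,237), so the fingertips passed over its top. I retry lower, at z ≈ 0.0235, in small steps while watching the force.

Emit:
play_rows:
  plan:
    - [3,1.0,0.2,0,0]
    - [3,1.0,0,0,0]
    - [3,0.6,0,0,0]
    - [3,0.3,0,0,0]

```text
t: 7.4
tool_pos: [0.4993, 0.0065, 0.0235]
ee_rot: [1.226, 1.16, -1.196]
ft_force: [-0.3, -0.9, -0.1]
grip_width: 0.329
```

Emit:
play_rows:
  plan:
    - [3,0.4,0,0,0]
    - [3,0.4,0,0,0]
    - [3,0.0,0,0,0]

```text
t: 7.65
tool_pos: [0.5105, 0.007, 0.0237]
ee_rot: [1.228, 1.159, -1.195]
ft_force: [-0.3, -0.5, -0.1]
grip_width: 0.328
```

```bash
python3 st.py; python3 -c "
from h import *
a=[]
for c,(x,y) in (('top',(240,185)),('side',(225,180))):
    im=vision.read_camera(c)[:,:,::-1][y:y+70,x:x+75]; a.append(cv2.resize(im,None,fx=5,fy=5,interpolation=cv2.INTER_CUBIC))
cv2.imwrite('pics/p5.png',np.hstack(a))"
```

```text
t 7.65 pos [0.5105 0.007  0.0237] jaw ang -0.0145 tilt [ 0.043 -0.016] F [-0.34 -0.54 -0.12] T [ 0.079  0.104 -0.012] q7 -2.205 tau7 0.021 w 3.01
```

View pics/p5.png

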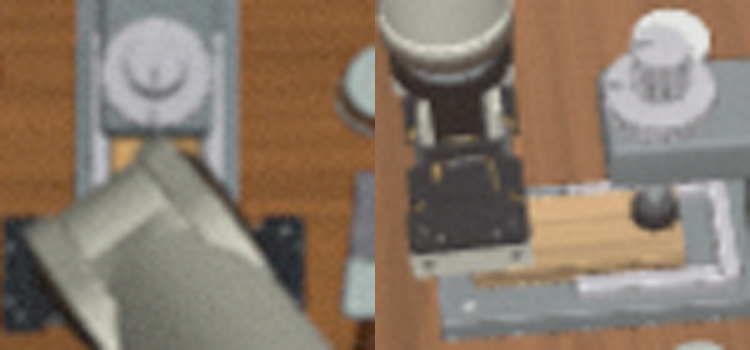

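Emit:
play_rows:
  plan:
    - [3,0.5,0,0,0]
    - [3,0.5,0,0,0]
    - [3,0,0,0,0]

```text
t: 8.0
tool_pos: [0.519, 0.0066, 0.0235]
ee_rot: [1.226, 1.16, -1.197]
ft_force: [0.3, 0.0, 0.5]
grip_width: 0.327
```

```bash
cat > pl.py <<'E'
from h import *
im=vision.read_camera('side').astype(int)
# wood-coloured pixels of plaque: along line of plaque's near face from left to right
hsv=cv2.cvtColor(im.astype(np.uint8),cv2.COLOR_RGB2HSV)
m=(hsv[...,0]>10)&(hsv[...,0]<24)&(hsv[...,2]>165)&(hsv[...,1]>60)
m[:200]=0;m[245:]=0;m[:,:236]=0;m[:,300:]=0
ys,xs=np.nonzero(m); print('n',len(xs),'x',xs.min(),xs.max(),[(y,xs[ys==y].min(),xs[ys==y].max()) for y in range(218,240,2) if (ys==y).any()])
for q in('plaque_mid',):
    for d in models.landmark_of('side',q): print(d['xy'],d['score'],atz('side',d['xy'],.029).round(4))
E
python3 st.py; python3 pl.py
```

```text
t 8.0 pos [0.519  0.0066 0.0235] jaw ang -0.0139 tilt [ 0.041 -0.017] F [0.26 0.03 0.47] T [0.053 0.005 0.019] q7 -2.199 tau7 0.025 w 3.0
n 312 x 254 286 [(218, np.int64(273), np.int64(276)), (220, np.int64(259), np.int64(275)), (222, np.int64(259), np.int64(275)), (224, np.int64(260), np.int64(276)), (226, np.int64(260), np.int64(285)), (228, np.int64(259), np.int64(286)), (230, np.int64(260), np.int64(286)), (232, np.int64(260), np.int64(283)), (236, np.int64(254), np.int64(254))]
[335.7, 288.3] 0.96 [ 0.7638 -0.25    0.029 ]
[210.6, 204.5] 0.89 [0.4025 0.1232 0.029 ]
[328.2, 190.4] 0.78 [0.8188 0.143  0.029 ]
[264.1, 227.4] 0.61 [0.5752 0.0035 0.029 ]
```

Emit:
play_rows:
  plan:
    - [3,-1.5,0,0.3,0]
    - [3,-1.5,0,0,0]
    - [3,0,0,-0.2,0]
    - [3,0,0,-0.3,0]
    - [3,0,0,-0.3,0]
    - [3,0,0,0,0]

```text
t: 8.6
tool_pos: [0.4886, 0.0064, 0.0179]
ee_rot: [1.226, 1.159, -1.196]
ft_force: [-0.7, 0.9, -0.4]
grip_width: 0.328
```

Emit:
play_rows:
  plan:
    - [3,0,0,-0.2,0]
    - [3,0,0,-0.2,0]

```text
t: 8.77
tool_pos: [0.4901, 0.0066, 0.0137]
ee_rot: [1.228, 1.159, -1.196]
ft_force: [-0.6, -0.3, 0.3]
grip_width: 0.327
```

The TCP reads 14 mm over the 20 mm bed with no contact, so the reported z disagrees with the real tip height. I keep feeling down for the bed to calibrate it.

Emit:
play_rows:
  plan:
    - [3,0,0,-0.2,0]
    - [3,0,0,-0.2,0]
    - [3,0,0,-0.2,0]
    - [3,0,0,0,0]

```text
t: 9.1
tool_pos: [0.4909, 0.0069, 0.0064]
ee_rot: [1.228, 1.159, -1.196]
ft_force: [-0.6, -0.3, -0.2]
grip_width: 0.329
```

```bash
python3 st.py
python3 - <<'E'
from h import *
s=robot.get_state(); print({k:(np.round(v,3) if not isinstance(v,str) else v) for k,v in s.items()})
print([a for a in dir(robot) if a[0]!='_'])
E
python3 -c "
from h import *
save('side','s6.png',(205,170,305,245),7)"
```

```text
t 9.1 pos [0.4909 0.0069 0.0064] jaw ang -0.0147 tilt [ 0.043 -0.016] F [-0.55 -0.31 -0.21] T [-0.007  0.012 -0.035] q7 -2.245 tau7 -0.047 w 3.02
{'t': np.float64(9.1), 'joint_pos': array([ 0.475,  0.576, -0.674,  2.107,  0.658,  0.628, -2.245]), 'qd': array([-0.001,  0.002, -0.001, -0.004, -0.001,  0.003,  0.004]), 'tau': array([ -0.058, -44.826,  -8.832, -16.316,   0.189,  -0.286,  -0.047]), 'tool_pos': array([0.491, 0.007, 0.006]), 'ee_rot': array([ 1.228,  1.159, -1.196]), 'ft_force': array([-0.554, -0.315, -0.212]), 'ft_torque': array([-0.007,  0.012, -0.035]), 'grip_width': np.float64(0.329)}
['MotionError', 'get_state', 'job_done', 'pinch_z']
```

View pics/s6.png

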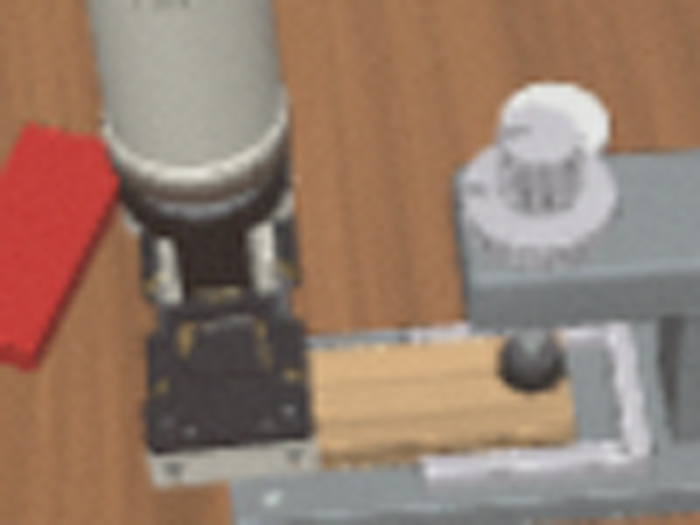

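Emit:
play_rows:
  plan:
    - [3,0,0,-0.3,0]
    - [3,0,0,-0.3,0]
    - [3,0,0,-0.3,0]
    - [3,0,0,0,0]

```text
t: 9.48
tool_pos: [0.4917, 0.0069, -0.0025]
ee_rot: [1.228, 1.158, -1.195]
ft_force: [-2.3, 0.0, 8.3]
grip_width: 0.323
```

Emit:
play_rows:
  plan:
    - [3,0,0,-0.2,0]
    - [3,0,0,-0.2,0]
    - [3,0,0,-0.2,0]
    - [3,0,0,0,0]

```text
t: 9.82
tool_pos: [0.4918, 0.0068, -0.0017]
ee_rot: [1.221, 1.151, -1.197]
ft_force: [0.6, -0.5, 0.1]
grip_width: 0.324
```

Contact came at a reading of −2.5 mm (8 N), so the tips sit about 22 mm higher than reported if that was the bed. I lift slightly and push.

Emit:
play_rows:
  plan:
    - [3,0,0,0.5,0]
    - [3,0.3,0,0,0]
    - [3,0.4,0,0,0]
    - [3,0.4,0,0,0]
    - [3,0.3,0,0,0]
    - [3,0,0,0,0]

```text
t: 10.32
tool_pos: [0.5068, 0.0065, 0.0032]
ee_rot: [1.22, 1.151, -1.197]
ft_force: [-0.5, 0.2, 0.5]
grip_width: 0.323
```

```bash
python3 st.py; python3 pl.py
```

```text
t 10.32 pos [0.5068 0.0065 0.0032] jaw ang -0.0129 tilt [ 0.045 -0.026] F [-0.55  0.22  0.53] T [0.06  0.111 0.024] q7 -2.254 tau7 0.021 w 2.97
n 420 x 252 289 [(218, np.int64(272), np.int64(287)), (220, np.int64(254), np.int64(288)), (222, np.int64(255), np.int64(288)), (224, np.int64(255), np.int64(288)), (226, np.int64(255), np.int64(289)), (228, np.int64(255), np.int64(289)), (230, np.int64(256), np.int64(289)), (232, np.int64(255), np.int64(279))]
[209.1, 203.5] 0.92 [0.3975 0.1283 0.029 ]
[268.2, 227.0] 0.9 [0.5889 0.0037 0.029 ]
[337.1, 288.4] 0.73 [ 0.7679 -0.2509  0.029 ]
[328.7, 189.7] 0.56 [0.8213 0.1461 0.029 ]
```

The plaque moves now: its right end went from 286 to 289, so the bed contact is confirmed. I push on until the stop resists.

Emit:
play_rows:
  plan:
    - [3,0.3,0,0,0]
    - [3,0.3,0,0,0]
    - [3,0.3,0,0,0]
    - [3,0,0,0,0]

```text
t: 10.75
tool_pos: [0.515, 0.0065, 0.0025]
ee_rot: [1.219, 1.153, -1.199]
ft_force: [-0.2, -0.6, 0.5]
grip_width: 0.322
```

Emit:
play_rows:
  plan:
    - [3,0.3,0,0,0]
    - [3,0.2,0,0,0]
    - [3,0.2,0,0,0]

```text
t: 11.0
tool_pos: [0.5184, 0.0064, 0.0016]
ee_rot: [1.214, 1.157, -1.205]
ft_force: [-8.1, 1.1, 5.7]
grip_width: 0.326
```

Emit:
play_rows:
  plan:
    - [3,0.2,0,0,0]
    - [3,0.2,0,0,0]

```text
t: 11.17
tool_pos: [0.5181, 0.0063, 0.0007]
ee_rot: [1.209, 1.161, -1.211]
ft_force: [-6.8, 1.0, 4.8]
grip_width: 0.326
```

The stop resists with 7–8 N at x = 0.5184, against 0.5185 predicted. I hold briefly, retreat, then rise and look.

Emit:
play_rows:
  plan:
    - [3,0.1,0,0.1,0]
    - [3,0.1,0,0,0]
    - [3,0,0,0,0]
    - [3,-1.0,0,0,0]
    - [3,-2,0,1,0]
    - [3,-1,0,3,0]
    - [5,0,0,4,0.12]
    - [7,0,0,4,0.12]
    - [9,0,0,4,0.12]
    - [9,0,0,4,0.12]
    - [9,0,0,4,0.12]
    - [9,0,0,0,0.12]

```text
t: 12.17
tool_pos: [0.4743, 0.0079, 0.247]
ee_rot: [0.655, 1.424, -0.65]
ft_force: [1.4, 1.3, -0.2]
grip_width: 0.711
```

```bash
python3 st.py; python3 pl.py
python3 - <<'E'
from h import *
a=[]
p=[.628,.0043,-.015]
for c,(x,y) in (('top',(238,165)),('side',(228,175))):
    im=vision.read_camera(c)[:,:,::-1].copy(); cv2.imwrite('raw_%s.png'%c,im)
    a.append(cv2.resize(im[y:y+90,x:x+75],None,fx=5.3,fy=5.3,interpolation=cv2.INTER_CUBIC))
cv2.imwrite('pics/p7.png',np.hstack(a))
E
```

```text
t 12.17 pos [0.4743 0.0079 0.247 ] jaw ang 0.7295 tilt [ 0.042 -0.016] F [ 1.43  1.32 -0.21] T [ 0.072 -0.109 -0.034] q7 -1.159 tau7 -1.116 w 6.53
n 547 x 250 293 [(218, np.int64(271), np.int64(290)), (220, np.int64(250), np.int64(291)), (222, np.int64(250), np.int64(291)), (224, np.int64(251), np.int64(291)), (226, np.int64(251), np.int64(292)), (228, np.int64(251), np.int64(292)), (230, np.int64(251), np.int64(293)), (232, np.int64(251), np.int64(278)), (234, np.int64(252), np.int64(253))]
[208.3, 204.4] 0.96 [0.3946 0.1245 0.029 ]
[270.3, 223.1] 0.93 [0.5977 0.0192 0.029 ]
[335.0, 286.3] 0.82 [ 0.7631 -0.243   0.029 ]
```

View pics/p7.png

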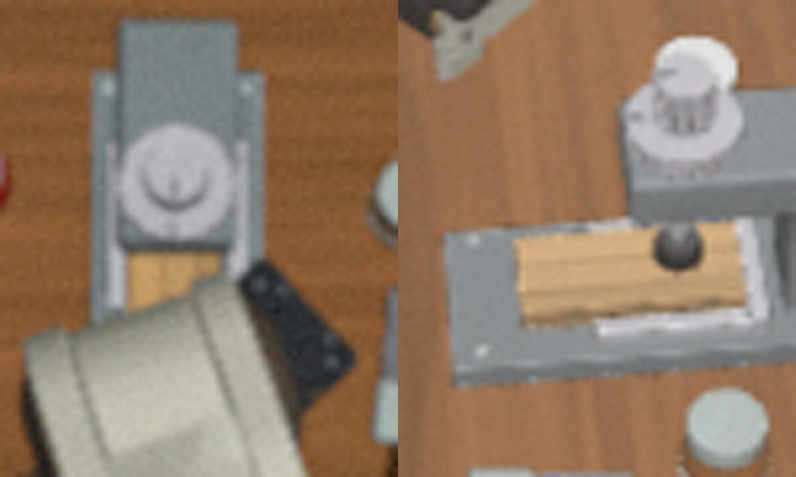

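The plaque's far end is against the stop bar, at side pixel (293,230), and the pad hangs above it at (281,222). Next I go over the knob with the jaws shut, to touch its top and calibrate z there, turning counter-clockwise on the way for wrist range.

Emit:
play_rows:
  plan:
    - [6,1.0,0,0.5,0.12]
    - [4,1.5,0,0,0.12]
    - [2,1.5,-0.1,0,0.12]
    - [0.5,1.5,-0.1,0,0.12]
    - [0.5,1.5,-0.1,0,0.12]
    - [0.5,1.5,0,0,0.12]
    - [0.5,1.5,0,0,0.12]
    - [0.5,1.5,0,0,0.12]
    - [0.5,1.5,0,0,0.12]
    - [0.5,1.5,0,0,0.12]
    - [0.5,0,0,0,0]
    - [0.5,0,0,0,0]

```text
t: 13.37
tool_pos: [0.6058, 0.0048, 0.2156]
ee_rot: [-0.282, 1.557, 0.298]
ft_force: [-0.4, 0.1, 0.3]
grip_width: 0.117
```

```bash
python3 st.py
python3 - <<'E'
from h import *
im=cv2.imread('raw_side.png'); g=im.max(2)
print(g[212:232,272:292])
p=np.array([.628,.0043])
c,s=np.cos(-.015),np.sin(-.015)
W=lambda x,y,z:(p[0]+c*x-s*y,p[1]+s*x+c*y,z)
print('plaque near top corners',proj('side',W(-.1,-.03,.038)),proj('side',W(.04,-.03,.038)),'near bottom',proj('side',W(-.1,-.03,.02)),proj('side',W(.04,-.03,.02)))
for z in(.038,.045,.05,.055,.06): print(z,'pad near rim',proj('side',W(0,-.016,z)),'left',proj('side',W(-.016,0,z)),'right',proj('side',W(.016,0,z)))
E
```

```text
t 13.37 pos [0.6058 0.0048 0.2156] jaw ang 1.9404 tilt [-0.007  0.009] F [-0.4   0.09  0.29] T [ 0.039 -0.147  0.014] q7 -0.208 tau7 0.319 w 1.07
[[112 120 122 121 124 119 120 118 123 118 120 121 119 120 118 118 118 119
  117 115]
 [115 119 121 120 120 120 117 118 116 116 119 118 115 116 118 117 115 117
  116 115]
 [113 120 119 119 118 117 116 117 113 115 113 116 113 113 115 115 115 114
  116 114]
 [115 116 119 118 114 113 114 113 115 112 113 112 115 114 113 115 116 115
  118 119]
 [134 117 115 120 122 120 120 114 115 116 117 114 125 136 126 122 128 143
  130 154]
 [155 142 115 129 151 145 136 133 145 142 138 132 167 190 191 186 191 191
  190 202]
 [194 192 185 189 182 138 115 133 150 147 135 115 158 212 209 209 210 210
  209 214]
 [208 209 209 203 165 100  97 119 149 141 113  99 123 182 214 213 208 210
  213 206]
 [212 213 210 192 124  86  98 104 121 122 100 101  98 148 209 208 207 205
  206 197]
 [212 213 212 191 115  74  89  99 104 104  97  96  76 130 204 198 198 197
  199 188]
 [211 209 208 184 108  65  78  86  90  91  85  78  64 127 192 195 198 194
  198 194]
 [195 195 196 177 1
[... 762 characters left out ...]
 corners [250.42295304 233.68563281] [293.13197154 230.39306574] near bottom [250.56623698 236.99733743] [292.89730442 233.71418182]
0.038 pad near rim [280.49006029 227.95262151] left [275.12135155 224.50457114] right [284.73840603 223.77225778]
0.045 pad near rim [280.53829105 226.64185029] left [275.15082235 223.18973942] right [284.80082321 222.45675413]
0.05 pad near rim [280.57294037 225.70000891] left [275.17199383 222.24501872] right [284.84566162 221.51155986]
0.055 pad near rim [280.60775665 224.75348269] left [275.19326685 221.29563112] right [284.89071395 220.56170413]
0.06 pad near rim [280.64274105 223.80223776] left [275.21464212 220.34154315] right [284.93598169 219.60715354]
```

Emit:
play_rows:
  plan:
    - [1,0,0,1.0,0]
    - [1,1.1,0,0,0]
    - [1,1.1,0,0,0]
    - [1,0,0,0,0]
    - [1,0,0,0,0]

```text
t: 13.78
tool_pos: [0.6253, 0.0059, 0.224]
ee_rot: [-0.276, 1.564, 0.289]
ft_force: [0.1, 1.2, -0.4]
grip_width: 0.111
```

```bash
python3 st.py
python3 - <<'E'
from h import *
a=[]
for c,(x,y) in (('top',(235,165)),('side',(245,150))):
    im=vision.read_camera(c)[:,:,::-1].copy(); cv2.imwrite('raw_%s.png'%c,im)
    a.append(cv2.resize(im[y:y+80,x:x+75],None,fx=5.3,fy=5.3,interpolation=cv2.INTER_CUBIC))
cv2.imwrite('pics/p8.png',np.hstack(a))
E
```

```text
t 13.78 pos [0.6253 0.0059 0.224 ] jaw ang 1.9301 tilt [-0.013  0.006] F [ 0.14  1.2  -0.4 ] T [ 0.002 -0.123 -0.004] q7 -0.206 tau7 0.023 w 1.02
```

View pics/p8.png

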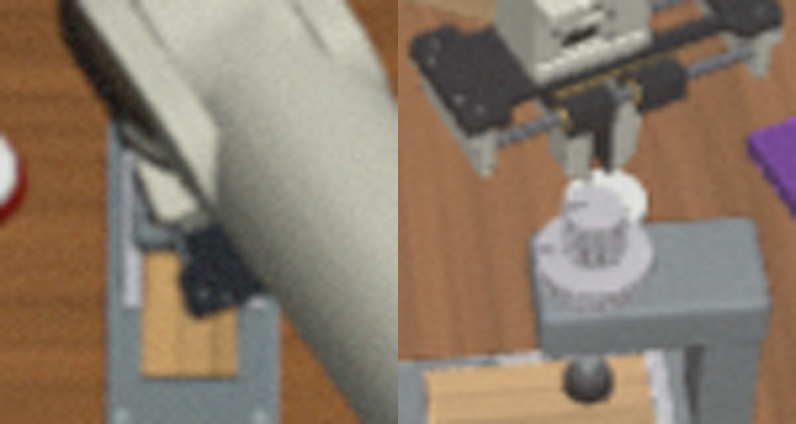

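Run:
```python
from h import *
print('tcp px at reported',proj('side',(.6253,.0059,.224)),'+22mm',proj('side',(.6253,.0059,.246)),'+10',proj('side',(.6253,.0059,.234)))
print('knobtop',proj('side',(.628,.0043,.214)))
im=cv2.imread('raw_side.png').max(2); print(im[176:192,270:296])
```

```text
tcp px at reported [280.30843691 185.51923538] +22mm [280.47195823 180.47808834] +10 [280.38230416 183.24251698]
knobtop [281.18987681 188.08646065]
[[143 152 155 141 128 127 124 119 138 143 137 109  55  56  59 109 155 155
  158 153 147 150 145 139 147 150]
 [156 156 153 144 130 129 136 149 155 155 147 110  56  55  63 108 155 157
  153 148 141 148 145 137 146 151]
 [157 157 156 146 128 126 133 156 152 154 149 110  56  57  61 107 153 152
  155 152 145 148 146 143 144 146]
 [158 157 158 151 136 124 127 157 157 153 143 104  75  59  59 107 155 154
  152 146 149 150 148 142 143 149]
 [156 157 155 156 146 131 133 153 156 156 144 115 117  66  69 118 155 154
  149 145 146 149 150 145 140 147]
 [156 157 157 156 157 146 141 156 156 153 144 116 140 107  75 118 153 149
  144 145 145 148 149 144 143 145]
 [155 158 158 158 157 153 150 161 155 155 149 162 207 182 122 158 203 181
  153 146 146 150 150 144 142 144]
 [157 157 160 156 159 158 151 152 153 155 148 167 221 217 206 212 220 217
  206 181 152 153 148 147 144 143]
 [156 159 161 156 158 154 156 179 209 202 175 187 217 218 222 221 223 221
  221 213 183 149 147 148 143 144]
 [153 156 157 157 157 154 168 198 207 202 190 193 198 201 207 214 224 222
  221 222 209 167 150 150 145 141]
 [154 156 158 158 156 157 176 203 192 193 192 193 194 197 198 201 209 218
  222 222 221 198 149 150 147 146]
 [150 159 158 158 155 159 171 194 193 194 191 193 194 193 191 195 198 214
  222 223 223 205 137 151 146 145]
 [151 154 162 159 158 158 160 158 157 156 167 192 193 193 192 194 199 207
  220 223 224 207 138 148 149 147]
 [150 154 160 159 158 159 154 159 165 180 185 194 192 193 192 196 192 187
  195 223 221 194 145 150 148 147]
 [150 155 158 161 158 161 157 182 188 193 196 194 194 193 192 192 193 188
  199 221 201 159 146 147 147 144]
 [152 153 159 162 178 180 166 165 190 190 195 196 195 196 194 194 185 161
  185 202 169 131 127 135 136 131]]
```

Emit:
play_rows:
  plan:
    - [1,0.2,0,-0.3,0]
    - [1,0,0,-0.3,0]
    - [1,0,0,-0.2,0]
    - [1,0,0,0,0]

```text
t: 14.22
tool_pos: [0.6262, 0.0053, 0.2158]
ee_rot: [-0.277, 1.564, 0.287]
ft_force: [0.5, -0.2, -0.8]
grip_width: 0.11
```

Emit:
play_rows:
  plan:
    - [1,0,0,-0.2,0]
    - [1,0,0,-0.2,0]
    - [1,0,0,0,0]

```text
t: 14.47
tool_pos: [0.6257, 0.0049, 0.2111]
ee_rot: [-0.277, 1.565, 0.286]
ft_force: [-0.2, -0.4, -0.2]
grip_width: 0.108
```

Emit:
play_rows:
  plan:
    - [1,0,0,-0.2,0]
    - [1,0,0,-0.2,0]
    - [1,0,0,0,0]

```text
t: 14.72
tool_pos: [0.6257, 0.0049, 0.2065]
ee_rot: [-0.277, 1.565, 0.287]
ft_force: [0.1, -0.1, -0.5]
grip_width: 0.105
```

Emit:
play_rows:
  plan:
    - [1,0,0,-0.2,0]
    - [1,0,0,-0.2,0]
    - [1,0,0,0,0]

```text
t: 14.97
tool_pos: [0.6257, 0.0049, 0.2021]
ee_rot: [-0.276, 1.565, 0.287]
ft_force: [0.2, -0.9, 0.6]
grip_width: 0.108
```

Emit:
play_rows:
  plan:
    - [1,0,0,-0.2,0]
    - [1,0,0,-0.2,0]
    - [1,0,0,0,0]

```text
t: 15.22
tool_pos: [0.6257, 0.005, 0.1976]
ee_rot: [-0.276, 1.565, 0.287]
ft_force: [-0.5, 0.1, -0.6]
grip_width: 0.107
```

Emit:
play_rows:
  plan:
    - [1,0,0,-0.2,0]
    - [1,0,0,-0.2,0]

```text
t: 15.38
tool_pos: [0.6259, 0.0051, 0.1937]
ee_rot: [-0.277, 1.564, 0.287]
ft_force: [0.4, 0.5, -0.3]
grip_width: 0.109
```

Emit:
play_rows:
  plan:
    - [1,0,0,-0.2,0]
    - [1,0,0,0,0]

```text
t: 15.55
tool_pos: [0.626, 0.0051, 0.1916]
ee_rot: [-0.277, 1.564, 0.286]
ft_force: [0.7, -0.5, 0.9]
grip_width: 0.109
```

Emit:
play_rows:
  plan:
    - [1,0,0,-0.2,0]
    - [1,0,0,0,0]

```text
t: 15.72
tool_pos: [0.6265, 0.0052, 0.192]
ee_rot: [-0.277, 1.563, 0.285]
ft_force: [0.0, 0.0, -0.1]
grip_width: 0.111
```

Emit:
play_rows:
  plan:
    - [1,0,0,-0.2,0]
    - [1,0,0,0,0]

```text
t: 15.88
tool_pos: [0.6272, 0.0055, 0.1917]
ee_rot: [-0.278, 1.561, 0.285]
ft_force: [-0.0, 0.2, -0.0]
grip_width: 0.104
```

The fingers bottom out at reading 0.192, with the knob top at 0.214. The +22 mm z offset therefore holds at both heights. I rise, open, and go down around the knob to reading 0.165 (true tip 0.187, 10 mm above the ring).

Emit:
play_rows:
  plan:
    - [6.5,0,0,1.5,0]
    - [6.5,0,0,0.5,0]
    - [6.5,0,0,0,0]
    - [6.5,0,0,0,0]
    - [6.5,0,0,0,0]
    - [6.5,0,0,0,0]
    - [6.5,0,0,0,0]
    - [6.5,0,0,0,0]

```text
t: 16.55
tool_pos: [0.6269, 0.0054, 0.2126]
ee_rot: [-0.277, 1.561, 0.285]
ft_force: [0.0, 0.5, 0.1]
grip_width: 0.642
```

```bash
python3 st.py
```

```text
t 16.55 pos [0.6269 0.0054 0.2126] jaw ang 1.9288 tilt [-0.01   0.003] F [0.03 0.49 0.15] T [-0.007 -0.136  0.008] q7 -0.215 tau7 0.001 w 5.89
```

Emit:
play_rows:
  plan:
    - [6.5,0.1,-0.1,-1,0]
    - [6.5,0,0,-1,0]
    - [6.5,0,0,-1,0]
    - [6.5,0,0,-1,0]
    - [6.5,0,0,-0.4,0]
    - [6.5,0,0,0,0]

```text
t: 17.05
tool_pos: [0.6266, 0.0037, 0.1616]
ee_rot: [-0.277, 1.565, 0.285]
ft_force: [-0.1, 0.0, -0.1]
grip_width: 0.707
```

Emit:
play_rows:
  plan:
    - [5,0,0,0.3,0]
    - [4,0,0,0,0]
    - [3,0,0,0,0]
    - [3,0,0,0,0]
    - [3,0,0,0,0]
    - [3,0,0,0,0]
    - [3,0,0,0,0]
    - [3,0,0,0,0]
  newtons: 10

```text
t: 17.72
tool_pos: [0.6283, 0.0048, 0.1652]
ee_rot: [-0.276, 1.561, 0.287]
ft_force: [0.9, 0.4, -2.6]
grip_width: 0.394
```

```bash
python3 st.py
```

```text
t 17.72 pos [0.6283 0.0048 0.1652] jaw ang 1.9291 tilt [-0.01   0.005] F [ 0.85  0.4  -2.64] T [ 0.099 -0.363 -0.051] q7 -0.242 tau7 0.01 w 3.62
```

The knob is gripped at 3.62 cm with almost no lateral force, so it is centred. I grip firmly, take a pad and torque baseline, then turn clockwise.

Emit:
play_rows:
  plan:
    - [3,0,0,0,0]
    - [3,0,0,0,0]
    - [3,0,0,0,0]
  newtons: 45

```text
t: 17.97
tool_pos: [0.6283, 0.0048, 0.1652]
ee_rot: [-0.276, 1.561, 0.287]
ft_force: [0.6, 0.2, -2.6]
grip_width: 0.383
```

```bash
cat > m.py <<'E'
from h import *
import sys,runpy
runpy.run_path('st.py')
A=np.mean([vision.read_camera('side').max(2).astype(float) for _ in range(4)],0)
def edge(c,thr=135,r0=219,r1=231):
    v=A[r0:r1,c]; i=np.argmin(v[:8])
    while i<len(v)-1 and v[i+1]<thr: i+=1
    return r0+i+(thr-v[i])/(v[i+1]-v[i]) if i<len(v)-1 else np.nan
e=[edge(c) for c in range(278,284)]
print('pad edge',np.round(e,2),'mean',round(np.mean(e),3),'dark mass',round(np.clip(190-A[217:231,274:288],0,None).sum()))
T=np.array([robot.get_state()['ft_torque'][2]]);print('Tz',T)
E
python3 m.py
```

```text
t 17.97 pos [0.6283 0.0048 0.1652] jaw ang 1.9292 tilt [-0.009  0.005] F [ 0.58  0.22 -2.65] T [ 0.1   -0.361 -0.005] q7 -0.242 tau7 0.01 w 3.51
pad edge [225.43 225.65 225.96 225.84 225.58 225.41] mean 225.645 dark mass 7997
Tz [-0.02574456]
```

Emit:
play_rows:
  plan:
    - [3,0,0,0,-0.07]
    - [3,0,0,0,-0.07]

```text
t: 18.33
tool_pos: [0.6282, 0.0048, 0.1652]
ee_rot: [-0.164, 1.572, 0.176]
ft_force: [1.2, 0.7, -2.1]
grip_width: 0.382
```

```bash
python3 m.py
```

```text
t 18.33 pos [0.6282 0.0048 0.1652] jaw ang 1.7874 tilt [-0.009  0.007] F [ 1.16  0.66 -2.09] T [ 0.05  -0.342  0.27 ] q7 -0.367 tau7 0.831 w 3.51
pad edge [225.64 225.92 226.03 226.33 225.84 225.59] mean 225.892 dark mass 8064
Tz [-0.29693293]
```

Emit:
play_rows:
  plan:
    - [3,0,0,0,-0.07]
    - [3,0,0,0,-0.07]

```text
t: 18.7
tool_pos: [0.6281, 0.0048, 0.1652]
ee_rot: [-0.059, 1.578, 0.072]
ft_force: [1.7, 0.3, -1.4]
grip_width: 0.384
```

```bash
python3 m.py
```

```text
t 18.7 pos [0.6281 0.0048 0.1652] jaw ang 1.6537 tilt [-0.008  0.008] F [ 1.68  0.27 -1.4 ] T [ 0.021 -0.218  0.293] q7 -0.486 tau7 0.791 w 3.53
pad edge [225.86 226.19 226.66 226.6  226.44 225.94] mean 226.28 dark mass 7969
Tz [-0.25022526]
```

Emit:
play_rows:
  plan:
    - [3,0,0,0,-0.05]
    - [3,0,0,0,-0.05]

```text
t: 19.07
tool_pos: [0.628, 0.0048, 0.1652]
ee_rot: [0.014, 1.579, -0.001]
ft_force: [0.3, 0.6, -2.0]
grip_width: 0.382
```

```bash
python3 m.py
```

```text
t 19.07 pos [0.628  0.0048 0.1652] jaw ang 1.5611 tilt [-0.008  0.009] F [ 0.29  0.55 -2.  ] T [-0.058 -0.265  0.273] q7 -0.567 tau7 0.468 w 3.5
pad edge [226.18 226.68 226.68 226.68 226.62 226.08] mean 226.487 dark mass 8068
Tz [-0.06046051]
```

Emit:
play_rows:
  plan:
    - [3,0,0,0,-0.05]
    - [3,0,0,0,-0.05]

```text
t: 19.43
tool_pos: [0.628, 0.0049, 0.1652]
ee_rot: [0.09, 1.577, -0.075]
ft_force: [0.3, 0.6, -1.7]
grip_width: 0.383
```

```bash
python3 m.py
```

```text
t 19.43 pos [0.628  0.0049 0.1652] jaw ang 1.4661 tilt [-0.007  0.01 ] F [ 0.35  0.63 -1.67] T [-0.032 -0.279  0.293] q7 -0.651 tau7 0.479 w 3.51
pad edge [226.15 226.71 226.75 226.77 226.67 226.08] mean 226.523 dark mass 8105
Tz [-0.07967013]
```

Emit:
play_rows:
  plan:
    - [3,0,0,0,-0.05]

```text
t: 19.72
tool_pos: [0.6279, 0.0049, 0.1651]
ee_rot: [0.126, 1.575, -0.111]
ft_force: [0.3, -0.7, -2.3]
grip_width: 0.381
```

```bash
python3 m.py
```

```text
t 19.72 pos [0.6279 0.0049 0.1651] jaw ang 1.4202 tilt [-0.007  0.01 ] F [ 0.25 -0.65 -2.33] T [-0.064 -0.226  0.285] q7 -0.691 tau7 0.94 w 3.5
pad edge [226.49 226.78 226.95 226.75 226.69 226.11] mean 226.63 dark mass 8166
Tz [-0.02223642]
```

Emit:
play_rows:
  plan:
    - [3,0,0,0,-0.05]
    - [3,0,0,0,-0.05]

```text
t: 20.08
tool_pos: [0.6279, 0.005, 0.1651]
ee_rot: [0.203, 1.569, -0.187]
ft_force: [0.3, 0.7, -1.1]
grip_width: 0.386
```

```bash
python3 m.py
```

```text
t 20.08 pos [0.6279 0.005  0.1651] jaw ang 1.3223 tilt [-0.006  0.011] F [ 0.32  0.68 -1.13] T [-0.02  -0.18   0.235] q7 -0.778 tau7 0.486 w 3.55
pad edge [226.55 226.84 227.15 227.14 226.94 226.64] mean 226.876 dark mass 8232
Tz [-0.05693952]
```

Emit:
play_rows:
  plan:
    - [3,0,0,0,-0.05]

```text
t: 20.37
tool_pos: [0.6279, 0.0049, 0.1652]
ee_rot: [0.239, 1.566, -0.223]
ft_force: [0.0, 0.0, -1.6]
grip_width: 0.38
```

```bash
python3 m.py
```

```text
t 20.37 pos [0.6279 0.0049 0.1652] jaw ang 1.2766 tilt [-0.006  0.011] F [ 0.05  0.02 -1.6 ] T [-0.067 -0.185  0.245] q7 -0.818 tau7 0.942 w 3.49
pad edge [226.76 227.11 227.26 227.41 226.93 226.67] mean 227.023 dark mass 8314
Tz [-0.00808036]
```

Emit:
play_rows:
  plan:
    - [3,0,0,0,-0.05]
    - [3,0,0,0,-0.05]

```text
t: 20.73
tool_pos: [0.6278, 0.005, 0.1652]
ee_rot: [0.316, 1.556, -0.3]
ft_force: [0.2, -0.2, -1.8]
grip_width: 0.386
```

```bash
python3 m.py
```

```text
t 20.73 pos [0.6278 0.005  0.1652] jaw ang 1.1785 tilt [-0.005  0.012] F [ 0.2  -0.21 -1.76] T [-0.023 -0.155  0.256] q7 -0.904 tau7 0.486 w 3.54
pad edge [226.77 227.3  227.55 227.54 227.25 226.68] mean 227.182 dark mass 8206
Tz [-0.13661253]
```

Emit:
play_rows:
  plan:
    - [3,0,0,0,-0.05]

```text
t: 21.02
tool_pos: [0.6278, 0.005, 0.1652]
ee_rot: [0.352, 1.55, -0.335]
ft_force: [-0.4, 0.2, -1.3]
grip_width: 0.385
```

```bash
python3 m.py
```

```text
t 21.02 pos [0.6278 0.005  0.1652] jaw ang 1.1328 tilt [-0.004  0.012] F [-0.42  0.21 -1.26] T [-0.111 -0.104  0.226] q7 -0.945 tau7 0.943 w 3.53
pad edge [226.82 227.41 227.65 227.53 227.23 226.68] mean 227.22 dark mass 8175
Tz [0.00591245]
```

Emit:
play_rows:
  plan:
    - [3,0,0,0,-0.05]

```text
t: 21.3
tool_pos: [0.6278, 0.005, 0.1651]
ee_rot: [0.39, 1.544, -0.373]
ft_force: [-0.3, -0.1, -0.9]
grip_width: 0.383
```

```bash
python3 m.py
```

```text
t 21.3 pos [0.6278 0.005  0.1651] jaw ang 1.0846 tilt [-0.004  0.012] F [-0.28 -0.14 -0.95] T [-0.068 -0.188  0.269] q7 -0.987 tau7 0.952 w 3.52
pad edge [227.19 227.38 227.71 227.65 227.54 227.2 ] mean 227.444 dark mass 8217
Tz [-0.09855492]
```

The joint-7 torque on single −0.05 rows repeats well (0.940 to 0.952 so far), which makes it a sharper contact sensor. Continuing in the same single steps.

Emit:
play_rows:
  plan:
    - [3,0,0,0,-0.05]

```text
t: 21.58
tool_pos: [0.6277, 0.0051, 0.1652]
ee_rot: [0.428, 1.537, -0.41]
ft_force: [0.8, 0.9, -0.6]
grip_width: 0.382
```

```bash
python3 m.py
```

```text
t 21.58 pos [0.6277 0.0051 0.1652] jaw ang 1.0363 tilt [-0.003  0.013] F [ 0.84  0.85 -0.65] T [-0.032 -0.074  0.31 ] q7 -1.03 tau7 0.954 w 3.51
pad edge [227.35 227.73 227.72 227.7  227.63 227.19] mean 227.554 dark mass 8298
Tz [-0.06017165]
```

Emit:
play_rows:
  plan:
    - [3,0,0,0,-0.05]

```text
t: 21.87
tool_pos: [0.6277, 0.0051, 0.1652]
ee_rot: [0.466, 1.529, -0.448]
ft_force: [0.2, 0.2, -1.6]
grip_width: 0.388
```

```bash
python3 m.py
```

```text
t 21.87 pos [0.6277 0.0051 0.1652] jaw ang 0.9881 tilt [-0.003  0.013] F [ 0.17  0.2  -1.64] T [-0.049 -0.065  0.26 ] q7 -1.072 tau7 0.954 w 3.56
pad edge [227.37 227.75 227.76 227.75 227.65 227.22] mean 227.583 dark mass 8246
Tz [-0.04988904]
```

Emit:
play_rows:
  plan:
    - [3,0,0,0,-0.05]

```text
t: 22.15
tool_pos: [0.6277, 0.0052, 0.1651]
ee_rot: [0.504, 1.52, -0.485]
ft_force: [-0.3, -1.0, -0.8]
grip_width: 0.386
```

```bash
python3 m.py
```

```text
t 22.15 pos [0.6277 0.0052 0.1651] jaw ang 0.9399 tilt [-0.002  0.013] F [-0.35 -1.01 -0.76] T [-0.004 -0.019  0.183] q7 -1.115 tau7 0.955 w 3.54
pad edge [227.35 227.74 227.78 227.77 227.71 227.21] mean 227.594 dark mass 8266
Tz [-0.00574933]
```

Emit:
play_rows:
  plan:
    - [3,0,0,0,-0.05]

```text
t: 22.43
tool_pos: [0.6277, 0.0052, 0.1652]
ee_rot: [0.541, 1.511, -0.523]
ft_force: [-0.1, -0.7, -0.8]
grip_width: 0.384
```

```bash
python3 m.py
```

```text
t 22.43 pos [0.6277 0.0052 0.1652] jaw ang 0.8917 tilt [-0.002  0.013] F [-0.08 -0.67 -0.82] T [-0.062 -0.095  0.28 ] q7 -1.158 tau7 0.955 w 3.52
pad edge [227.58 227.82 227.96 227.78 227.69 227.23] mean 227.676 dark mass 8305
Tz [-0.06505502]
```

Emit:
play_rows:
  plan:
    - [3,0,0,0,-0.05]

```text
t: 22.72
tool_pos: [0.6276, 0.0052, 0.1651]
ee_rot: [0.579, 1.501, -0.56]
ft_force: [-0.2, 0.4, -1.5]
grip_width: 0.38
```

```bash
python3 m.py; python3 -c "
from h import *
A=np.mean([vision.read_camera('side').max(2).astype(float) for _ in range(3)],0)
print(A[216:231,274:288].round().astype(int))"
```

```text
t 22.72 pos [0.6276 0.0052 0.1651] jaw ang 0.8434 tilt [-0.001  0.013] F [-0.16  0.36 -1.45] T [ 0.007 -0.067  0.213] q7 -1.2 tau7 0.956 w 3.49
pad edge [227.64 227.84 228.17 227.97 227.71 227.39] mean 227.788 dark mass 8340
Tz [0.0112666]
[[117 119 117 117 117 112 114 115 113 111 120 131 124 120]
 [115 126 147 152 149 132 138 141 139 161 196 186 185 181]
 [182 184 191 194 177 137 147 146 141 166 208 205 205 205]
 [204 205 205 194 154 138 146 144 131 144 192 207 208 207]
 [209 207 195 149 126 148 148 143 129 111 159 206 205 204]
 [209 201 160  99 102 125 145 144 116  98 117 167 197 194]
 [205 186 120  84  94 102 120 121 101  96  93 133 191 192]
 [194 171  90  76  90  96 100 100  97  92  74 131 202 202]
 [202 180 100  67  77  85  89  90  86  79  72 134 202 200]
 [200 179 105  62  65  71  75  77  73  66  69 138 201 201]
 [201 197 161  75  61  62  65  64  63  59  96 159 195 194]
 [199 196 187 148  91  58  59  59  76 111 145 178 185 186]
 [184 182 181 173 160 147 127 137 159 168 175 184 185 187]
 [180 182 183 184 185 182 178 182 189 188 187 186 188 187]
 [185 184 186 185 182 184 185 184 185 185 183 184 182 179]]
```

Emit:
play_rows:
  plan:
    - [3,0,0,0,-0.05]

```text
t: 23.15
tool_pos: [0.6277, 0.0053, 0.1651]
ee_rot: [0.618, 1.49, -0.598]
ft_force: [-0.4, 0.8, -0.9]
grip_width: 0.382
```

```bash
sed -i 's/range(4)/range(3)/' m.py; python3 m.py
```

```text
t 23.15 pos [0.6277 0.0053 0.1651] jaw ang 0.7937 tilt [-0.001  0.013] F [-0.37  0.82 -0.9 ] T [-0.021 -0.068  0.253] q7 -1.244 tau7 0.98 w 3.51
pad edge [227.71 227.85 228.16 228.15 227.92 227.49] mean 227.882 dark mass 8367
Tz [-0.08314095]
```

Emit:
play_rows:
  plan:
    - [3,0,0,0,-0.05]

```text
t: 23.38
tool_pos: [0.6276, 0.0053, 0.1652]
ee_rot: [0.655, 1.478, -0.635]
ft_force: [0.5, 0.5, -1.2]
grip_width: 0.387
```

```bash
python3 m.py
```

```text
t 23.38 pos [0.6276 0.0053 0.1652] jaw ang 0.7457 tilt [0.    0.013] F [ 0.51  0.47 -1.21] T [ 0.014 -0.098  0.255] q7 -1.287 tau7 0.952 w 3.55
pad edge [227.81 228.1  228.23 228.33 227.94 227.69] mean 228.017 dark mass 8419
Tz [-0.12409248]
```

Emit:
play_rows:
  plan:
    - [3,0,0,0,-0.05]

```text
t: 23.62
tool_pos: [0.6276, 0.0053, 0.1651]
ee_rot: [0.692, 1.466, -0.672]
ft_force: [-0.8, 1.1, -0.9]
grip_width: 0.384
```

```bash
python3 m.py
```

```text
t 23.62 pos [0.6276 0.0053 0.1651] jaw ang 0.6979 tilt [0.001 0.013] F [-0.8   1.14 -0.95] T [-0.01  -0.08   0.309] q7 -1.329 tau7 0.901 w 3.52
pad edge [227.83 228.21 228.26 228.38 227.94 227.69] mean 228.054 dark mass 8364
Tz [-0.04061706]
```

Emit:
play_rows:
  plan:
    - [3,0,0,0,-0.05]

```text
t: 23.85
tool_pos: [0.6276, 0.0054, 0.1651]
ee_rot: [0.729, 1.453, -0.709]
ft_force: [0.2, -0.2, -0.6]
grip_width: 0.384
```

```bash
python3 m.py
```

```text
t 23.85 pos [0.6276 0.0054 0.1651] jaw ang 0.6503 tilt [0.001 0.013] F [ 0.16 -0.15 -0.6 ] T [-0.06  -0.003  0.29 ] q7 -1.372 tau7 0.875 w 3.53
pad edge [227.83 228.18 228.28 228.4  227.95 227.68] mean 228.055 dark mass 8303
Tz [-0.00821777]
```

Emit:
play_rows:
  plan:
    - [3,0,0,0,-0.05]

```text
t: 24.08
tool_pos: [0.6276, 0.0054, 0.1651]
ee_rot: [0.766, 1.44, -0.745]
ft_force: [-0.0, 0.5, -0.5]
grip_width: 0.387
```

```bash
python3 m.py
```

```text
t 24.08 pos [0.6276 0.0054 0.1651] jaw ang 0.6026 tilt [0.002 0.013] F [-0.    0.53 -0.53] T [0.002 0.01  0.345] q7 -1.414 tau7 0.857 w 3.55
pad edge [227.82 228.18 228.27 228.39 227.96 227.7 ] mean 228.054 dark mass 8220
Tz [-0.0221524]
```

Emit:
play_rows:
  plan:
    - [3,0,0,0,-0.05]

```text
t: 24.32
tool_pos: [0.6276, 0.0054, 0.1651]
ee_rot: [0.802, 1.426, -0.782]
ft_force: [0.1, 0.7, -0.1]
grip_width: 0.383
```

```bash
python3 m.py
```

```text
t 24.32 pos [0.6276 0.0054 0.1651] jaw ang 0.5549 tilt [0.003 0.013] F [ 0.06  0.68 -0.09] T [-0.012 -0.028  0.346] q7 -1.456 tau7 0.839 w 3.52
pad edge [227.82 228.21 228.26 228.37 227.95 227.69] mean 228.05 dark mass 8137
Tz [0.04097017]
```

Contact is clear. The pad edge has been frozen at row 228.05 since about angle 0.727, the dark area has been shrinking linearly since then, and Tz rose from about 0.26 to 0.346 N m. I am about 0.174 rad past contact, which gives 4 + 4·1.74 ≈ 11 N (the torque suggests about 8.5 N). I release now.

Emit:
play_rows:
  plan:
    - [4.5,0,0,0,0]
    - [5.5,0,0,0,0]
    - [6.5,0,0,0,0]
    - [6.5,0,0,0,0]
    - [6.5,0,0,0,0]
    - [6.5,0,0,0,0]
    - [6.5,0,0,0,0]
    - [6.5,0,0,0,0]

```text
t: 25.13
tool_pos: [0.6285, 0.0045, 0.1662]
ee_rot: [0.799, 1.425, -0.778]
ft_force: [0.1, 0.1, -0.2]
grip_width: 0.705
```

```bash
python3 m.py
```

```text
t 25.13 pos [0.6285 0.0045 0.1662] jaw ang 0.5587 tilt [0.004 0.012] F [ 0.1   0.06 -0.16] T [-0.01  -0.018 -0.006] q7 -1.451 tau7 0.001 w 6.47
pad edge [227.82 228.19 228.28 228.39 227.96 227.68] mean 228.053 dark mass 8155
Tz [-0.02877529]
```

Emit:
play_rows:
  plan:
    - [6.5,0,0,1.5,0]
    - [6.5,0,0,2,0]
    - [6.5,0,0,3,0]
    - [6.5,0,0,3,0]
    - [6.5,-2,0,2,0]
    - [6.5,-3,0,1,0]
    - [6.5,-3,0,0,0]
    - [6.5,-3,0,0,0]
    - [6.5,-3,-2,0,0]
    - [6.5,-2,-2,0,0]
    - [6.5,0,0,0,0]
    - [6.5,0,0,0,0]

```text
t: 26.28
tool_pos: [0.4624, -0.0315, 0.3051]
ee_rot: [0.793, 1.422, -0.775]
ft_force: [-0.1, 0.5, -0.1]
grip_width: 0.706
```

```bash
python3 m.py
python3 - <<'E'
from h import *
a=[]
for c,(x,y) in (('top',(238,165)),('side',(235,170))):
    im=vision.read_camera(c)[:,:,::-1].copy()
    print(c,[(np.round(d['xy'],1).tolist(),round(d['score'],2)) for q in('ring_mark','plaque_mid') for d in models.landmark_of(c,q)])
    a.append(cv2.resize(im[y:y+80,x:x+75],None,fx=5.3,fy=5.3,interpolation=cv2.INTER_CUBIC))
cv2.imwrite('pics/p9.png',np.hstack(a))
E
```

```text
t 26.28 pos [ 0.4624 -0.0315  0.3051] jaw ang 0.5644 tilt [0.007 0.009] F [-0.08  0.45 -0.13] T [ 0.035 -0.028 -0.005] q7 -1.082 tau7 0.176 w 6.48
pad edge [227.78 228.14 228.22 228.33 227.91 227.66] mean 228.007 dark mass 7708
Tz [0.01565289]
top [([272.4, 209.9], 0.57), ([268.0, 218.2], 0.24), ([218.6, 151.8], 0.83), ([337.3, 165.2], 0.78), ([228.7, 275.9], 0.63), ([269.2, 214.2], 0.55)]
side [([272.5, 195.0], 0.6), ([209.5, 202.6], 0.82), ([269.8, 226.1], 0.78), ([334.8, 287.9], 0.7), ([327.4, 187.9], 0.66), ([274.0, 201.1], 0.54)]
```

View pics/p9.png

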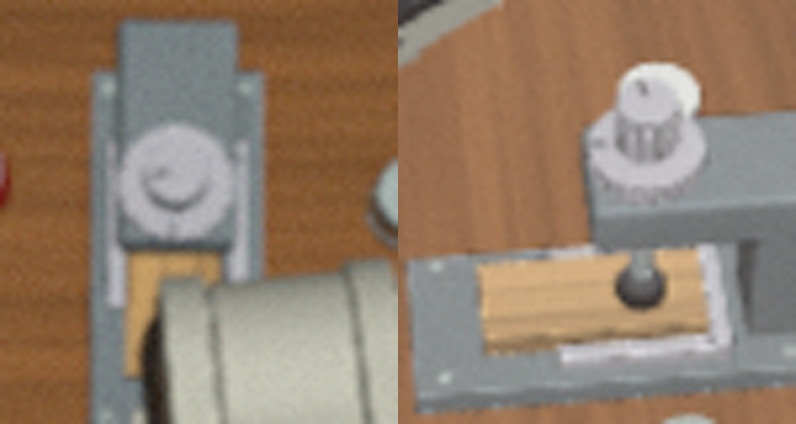

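The ring mark is where it was, at top crop (173,230) both before and after. The knob's own mark has turned clockwise, the plaque sits at the stop, the pad rests on it, and the arm is clear. I hand in.

```bash
python3 -c "
from h import *
print(robot.job_done())"
```

```text
the job is handed in; nothing more can be done
None
```

I pushed the plaque home against the stop, turned the inner knob about 1.37 rad clockwise until the pad held it, let go and moved clear. I handed the job in at about 26.5 s; no verdict is reported.

**Last checks**
- **Plaque:** it is against the stop. The push met 7–8 N of resistance at x = 0.518, exactly where I had predicted, and the pictures agree.
- **Pad force:** I estimate 10–11 N from about 0.165 rad turned past contact. The noisier wrist torque suggested about 8.5 N; both are inside 5–16 N. The force itself could not be measured directly.
- **Release:** the pad edge did not move when I let go. After the arm withdrew it read only 0.05 px differently. The dark-area figure also changed then, probably because the arm's shadow had gone.
- **Outer ring:** its mark sits at the same pixel before and after.
- **Other things on the table:** I came near none of them, and felt no unexpected contact. I did not re-measure their positions at the end.

**What failed or disagreed**
- **Tool height:** the reported height was about 22 mm lower than the real fingertips, found by touching the bed and again the knob top. Because of this, my first two pushes passed over the plaque without moving it, and I corrected for it afterwards.
- **Contact sensing:** joint-7 torque, which I tried as a contact sensor, proved uninformative. I found contact from the pad edge in the side camera, backed by the wrist torque.

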